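Ready the tile projector: lock the lens, clip the sample tile

TASK

Get the tile projector ready: first turn the black lens collar clockwise (looking into the lens) until the white line on it lines up with the dark line on the fixed lens tube, and let go of it. Then take the spring clip off its wooden rack and clip it over the top edge of the sample tile and its backing board, near the middle, upright and gripping both. Leave the other things on the desk where they are.

Things in the scene. Friction and masses are not known exactly. Their poses are not given: they have to be found in the camera images.
- projector: grey desk projector, fixed; origin at table level, x away from the robot at yaw 0, y left, z up. Body x -50..150, y 10..160 mm, 100 mm high; black lamp house on top at x 40..140, to 129 mm. Lens barrel at y 85 rises from the top, leaning 35 degrees from vertical towards -x. On its right a copy stand: ledge x -70..30, y -150..0, 20 mm high, with upright board and tile
- collar_grip (a point): centre of the lens collar, a black ribbed ring 64 mm in diameter, 22 mm high (11 mm each way along its axis), at (-63.6, 85, 152.3) mm in the projector's frame. z = lens axis, pointing out of the lens (up, leaning 35 degrees towards projector -x); x, y turn with the collar. To be gripped across its diameter, tool along the lens axis
- lens_front (a point): centre of the front of the fixed aluminium lens tube (42 mm diameter), 7 mm proud of the collar's front. Axes as the projector's. A dark radial line on its uphill side (towards projector +x) is the locked mark; the collar's front has one white radial line. Below the collar the barrel is 52 mm in diameter, clear for 20 mm
- collar (a joint): turn of the collar in rad, growing clockwise seen looking into the lens from outside (negative about collar_grip's z). Stops at 0 and 1.7; at 1.3 the white line meets the dark line (locked), so the collar can be turned past it. Dry friction 0.12 N m; stays where it is left. Starts at 0 to 0.35
- copy_edge (a point): middle of the top edge of backing board and tile together, 130 mm above the table; axes as the projector's (board lies along y, thickness along x). Plywood board 4 mm thick, 130 mm wide, with a 6 mm tile, 108 mm wide, fixed against its +x face, tops flush: 10 mm in all, x -5..+5 from this point. Free on both sides for 90 mm below
- clip: dark steel spring clip, 86 mm tall, 22 mm wide (along y), 65 g. Origin midway between the lower tips of its jaws as parked; z up, x the direction in which it opens. Flat jaws z 0..36 mm (throat at 36), 10 mm apart as parked; pivot at z 41. Parked astride the rack's top edge, axes as the rack's, jaw tips 30 mm below the edge, within 20 mm of its middle
- clip_grip (a point): where to squeeze the clip: midway between its two flat upright handle paddles, 73 mm above the clip's origin, axes as the clip's. Paddles z 52..86 mm, 22 mm wide, 48 mm over their outsides here as parked; squeezed along x to about 36 mm the jaws stand fully open, about 23 mm apart at the tips. Takes 8 to 11 N; a grip of 25 N holds it open firmly
- clip_jaw (a joint): opening of the clip in rad: 0 = jaws parallel 10 mm apart, 0.34 = fully open (stop); sprung shut (to -0.2 when empty)
- rack: low wooden clip rack, fixed: base 70 x 100 x 12 mm with an upright strip 10 mm thick (along x), 90 mm wide (along y), top edge 80 mm above the table. Origin at table level under its centre. Stands to the left or right of the projector.
- mug: white mug with brushes in it, 80 mm diameter, 88 mm high (brushes to 129 mm); bystander, stands on the side where the rack is not. Origin at its underside's centre
- tape: roll of brown tape lying flat, 90 mm diameter, 24 mm high; bystander. Origin at its underside's centre
- stapler: black stapler, 125 x 34 x 47 mm; bystander. Origin at its underside's centre
- jar: closed jar, 68 mm diameter, 85 mm high; bystander. Origin at its underside's centre
- tiles: stack of four 108 mm tiles, 28 mm high; bystander. Origin at its underside's centre
Mind the look-alikes: they are no part of the job. What is shaped like the clip but green, pink or yellow is not meant.

How it is judged:
By the outcome, as a careful person would: the job done as asked, in the order asked, and still so for the second after the job is handed in, with the robot touching nothing.
It also fails if it takes over 58 s, if anything falls off the work surface, if the arm or the gripper's body presses on something with over 40 N, if the wrist force passes 120 N, or if a joint passes its speed limit or range.

ROBOT

A 6-joint arm with a two-finger parallel gripper is mounted at the origin on the work surface. World frame = base frame: x ahead of the robot, y to its left, z up, the work surface at z = 0. Lengths are in m, angles in rad, forces in N, time in s.
With the tool pointing down it reaches from about 0.35 to 0.85 m from the base axis. Payload 8.1 kg.
Tool frame: the origin (TCP) lies on the centre line of the jaws, within the pads' length; the fingertips stand robot.tips_ahead ahead of it and the grasp point (between the pads) lies 6 mm ahead of it (robot.tips_ahead is the distance from the TCP to the fingertips, in m); z points along the fingers, y is the line along which they close (so a half turn about z gives the same grasp; the last joint's range is limited). The gripper opens to 93 mm and grips with 3 to 60 N. Pads are 15 mm wide; open, the fingers measure 128 mm over their backs; the gripper's body (75 mm by 188 mm) begins 65 mm behind the grasp point.
Start: joints at [1.215, 0.13, 1.488, -0, 1.523, -0.085], TCP at [0.16, 0.578, 0.244] pointing down, gripper open.
Joint ranges: [-2.96, 2.96], [-0.89, 2.26], [0.02, 2.5], [-1.34, 4.48], [0, 2.73], [-2.66, 2.66]. Speed limits (rad/s): [2.39, 2.39, 2.79, 3.14, 3.14, 3.14].

INTERFACE

Orientations are given as a rotation vector (axis times angle).
In Python, from plant import robot gives the robot as it stands.
- The arm moves only by the tool apply_moves, never from a script. Its arguments are lists of equal length, an entry for each row: "delta_pos": the shift along the tool's x, y, z in cm, a list of three; "twist": the turn about the tool's z in rad. A call has 1 to 8 rows; each row shifts and turns the commanded pose from where the row before left it, along the tool's axes as they then stand; what a row does not reach is not made up. A row lasts 1/8 s, in which the tool goes at most 62.5 mm and 10.7 degrees, less where a joint would pass 70% of its speed; a pose out of reach is approached as far as the arm can. A call with a gripper value outside its range is refused whole. "gripper" is the finger opening in cm, from 0 to 9.3, set as the call begins (left out, the last holds). The fingers move at their own pace and stop on an object; "squeeze" is the grip in N (left out, the last holds). Time passes only in rows, so rows that do not move let the fingers close. It gives the time, the measured TCP pose, the force, the opening and the grip force at its end, in the units of the state.
- robot.read_state(): the state, without advancing time (a new reading comes with each control period).
- robot.read_camera(name): name is "side" or "top"; returns a dict with "frame" (420x560x3 uint8, red, green, blue), "vertical_fov" (degrees; the focal length in pixels is half the picture's height over the tangent of half this angle, whatever the lens; pixels are square), "cx", "cy" (the principal point, pixels), "R" (3x3) and "t" (3): a world point X has camera coordinates R X + t. Camera axes: x right, y down, z forward; pixel columns grow to the right and rows downward; lengths in m; the calibration is good to about 2 mm. A picture is of the moment at which its call begins. There is no depth.
- robot.close_job(): hands the job in; it is judged then, once.
The state is a dict: "t": time; "q": joint angles; "dq": joint speeds; "joint_torque": joint torques, N m; "tool_pos": TCP position; "orientation": TCP orientation; "force": force on the tool from outside, world axes, zero at the start; "wrist_torque": the same for the moment, N m; "opening": finger opening in m; "gripper_force": force on a finger pad.
Only numpy, scipy, OpenCV 4.12 (cv2) and the standard library are available. Lean on these libraries where they do the work, as an engineer would, in place of code of your own. Each camera call takes 0.05 s, during which the arm holds its last target. There are 200 camera calls.

## Working session

There is one attempt and no reset: what is moved stays moved. The work goes in short steps, Python scripts to look and compute and a tool call to move; the robot and the scene stay as the last step left them, time stands still between calls to the robot, and variables do not carry over. Pictures are saved under pics/ and viewed, at most 10 in all, crops included, and the job is handed in when it is done.

Besides the shell and the picture viewer there is one more tool, called after ">>>" as a command line: name --pt "numbers of a row" for each row, then --argument value for the rest. apply_moves: Moves the arm, as the interface text tells. Its arguments: {"type":"object","properties":{"delta_pos":{"type":"array"},"twist":{"type":"array"},"gripper":{"type":"number"},"squeeze":{"type":"number"}},"required":["delta_pos","twist"]}

```bash
ls; mkdir -p pics
python3 - <<'E'
from plant import robot
import cv2,numpy as np
s=robot.read_state(); print({k:np.round(v,3).tolist() for k,v in s.items()}, robot.tips_ahead)
for n in("side","top"):
    c=robot.read_camera(n); cv2.imwrite(f"pics/{n}0.png",cv2.resize(c["frame"][:,:,::-1],(800,600),interpolation=cv2.INTER_CUBIC))
    print(n,c["vertical_fov"],c["cx"],c["cy"],np.round(c["R"],4).tolist(),np.round(c["t"],4).tolist())
E
```

```text
pics
{'t': 0.0, 'q': [1.215, 0.131, 1.489, -0.0, 1.523, -0.085], 'dq': [-0.001, -0.0, -0.003, 0.0, 0.001, 0.0], 'joint_torque': [-0.0, -55.982, -49.176, 0.077, 0.035, -0.0], 'tool_pos': [0.16, 0.578, 0.243], 'orientation': [-0.424, -3.112, 0.003], 'force': [-0.41, -0.852, 0.892], 'wrist_torque': [0.004, -0.031, -0.003], 'gripper_force': 0.0, 'opening': 0.093} 0.025
side 57.46998600516205 282.4102237351379 218.69430141917852 [[0.9984, -0.0514, 0.0219], [-0.0172, -0.656, -0.7546], [0.0531, 0.753, -0.6559]] [-0.5335, 0.0811, 1.106]
top 56.281936871658885 279.94574220413745 201.5534504285325 [[-0.0242, -0.9997, 0.0016], [-0.9877, 0.0237, -0.1543], [0.1542, -0.0053, -0.988]] [-0.0474, 0.5407, 1.0713]
```

View pics/side0.png

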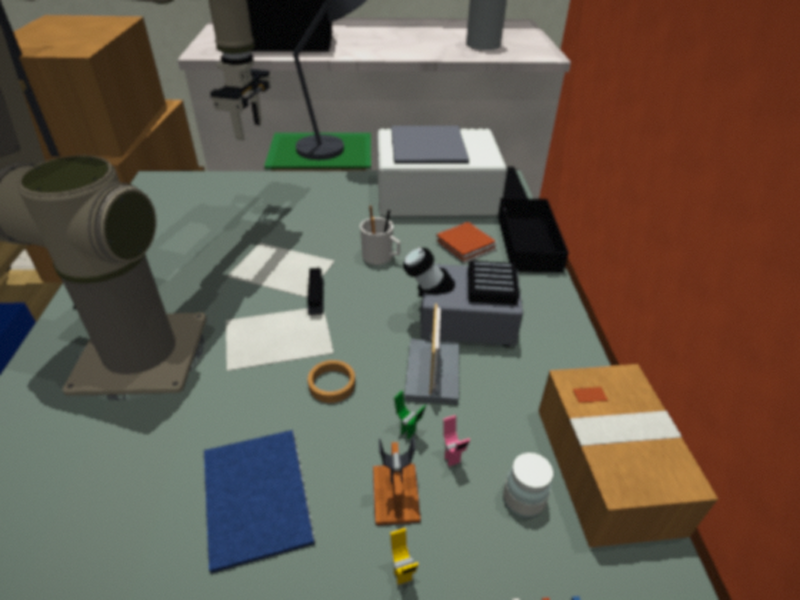

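View pics/top0.png

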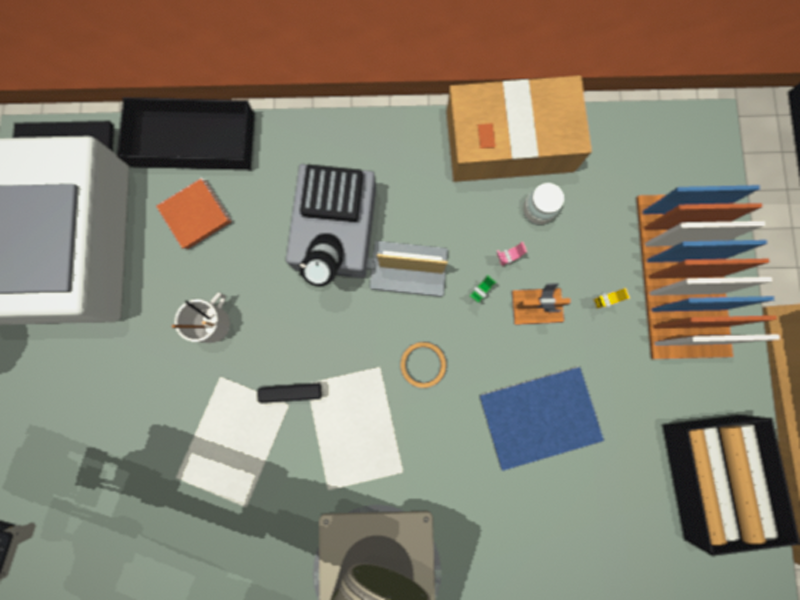

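Side view: projector at about (470,290), rack with the dark clip at (397,475), and green (408,415), pink (455,442) and yellow (402,557) look-alikes. Top view: projector (330,220), board (410,260), dark clip on the rack (548,300), green (483,290), pink (512,253) and yellow (612,298). I choose the dark clip on the rack. Next, close crops.

```bash
cat > h.py <<'E'
import numpy as np,cv2
from plant import robot
from scipy.spatial.transform import Rotation as Rn
from scipy.optimize import least_squares
def cam(n):
    c=robot.read_camera(n); c["f"]=210/np.tan(np.radians(c["vertical_fov"]/2)); return c
def proj(c,X):
    Y=np.atleast_2d(X)@np.array(c["R"]).T+c["t"]
    return np.c_[c["cx"]+c["f"]*Y[:,0]/Y[:,2],c["cy"]+c["f"]*Y[:,1]/Y[:,2]]
def onz(c,uv,z):
    R=np.array(c["R"]);o=-R.T@c["t"];d=R.T@[(uv[0]-c["cx"])/c["f"],(uv[1]-c["cy"])/c["f"],1]
    return o+d*(z-o[2])/d[2]
def crop(c,x0,y0,w,h,k,fn):
    im=c["frame"][y0:y0+h,x0:x0+w,::-1]; im=cv2.resize(im,None,fx=k,fy=k,interpolation=cv2.INTER_CUBIC)
    cv2.imwrite("pics/"+fn,im)
E
python3 - <<'E'
from h import *
crop(cam("top"),196,108,210,130,3.8,"t1.png")
crop(cam("side"),255,165,130,210,2.85,"s1.png")
c=cam("side")
a=cv2.resize(c["frame"][165:290,270:370,::-1],None,fx=4,fy=4,interpolation=cv2.INTER_CUBIC)
b=cv2.resize(c["frame"][265:390,255:355,::-1],None,fx=4,fy=4,interpolation=cv2.INTER_CUBIC)
cv2.imwrite("pics/s1.png",np.hstack([a,b]))
E
```

```text
(no output)
```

View pics/t1.png

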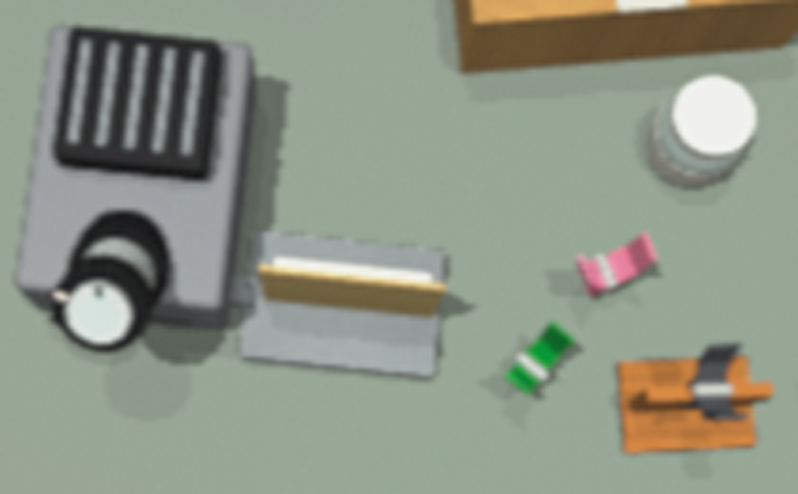

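View pics/s1.png

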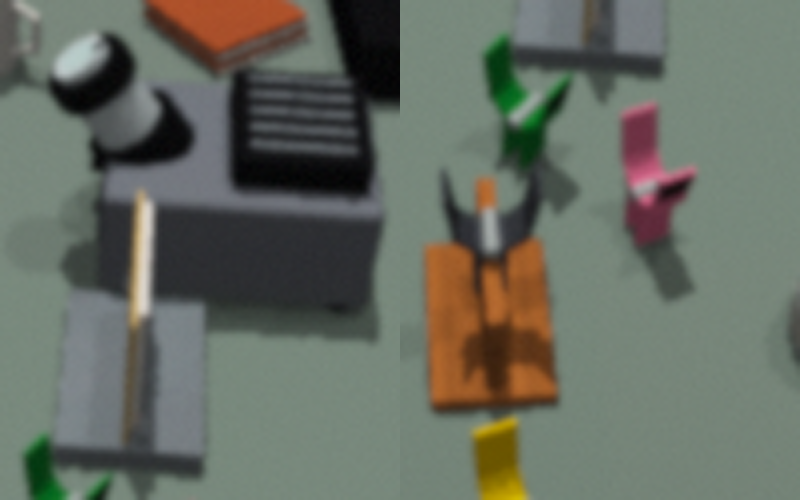

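The close crop confirms the dark clip on the rack: top crop (713,391), side panel 2 (490,220). The collar's white line is at (62,296) and the dark line at (98,290), around the lens centre (102,312). Now fitting poses.

```bash
cat > fit.py <<'E'
from h import *
T=cam("top");S=cam("side")
tp=lambda u,v:((u+.5)/3.8-.5+196,(v+.5)/3.8-.5+108)
s1=lambda u,v:((u+.5)/4-.5+270,(v+.5)/4-.5+165)
s2=lambda u,v:((u-400+.5)/4-.5+255,(v+.5)/4-.5+265)
W=lambda p,P:Rn.from_euler("z",p[2]).apply(np.array(P)/1000)+[p[0],p[1],0]
def solve(obs,p0,name):
    f=lambda p:np.concatenate([(proj(c,W(p,P(p) if callable(P) else P))[0]-uv) for c,P,uv in obs])
    r=least_squares(f,p0,loss="soft_l1"); print(name,np.round(r.x,4),"\n",np.round(r.fun.reshape(-1,2),1).tolist()); return r.x
E_=lambda dx,dy,z:(lambda p:(p[3]+dx,p[4]+dy,z))
P=solve([(T,(150,160,100),tp(60,24)),(T,(150,10,100),tp(254,44)),(T,(-50,160,100),tp(17,283)),(T,(-50,10,100),tp(222,310)),
 (T,(-73.9,85,167),tp(102,312)),(T,E_(-5,65,130),tp(258,268)),(T,E_(-5,-65,130),tp(444,289)),
 (T,(30,0,20),tp(262,232)),(T,(30,-150,20),tp(446,247)),(T,(-70,-150,20),tp(435,374)),(T,(-70,0,20),tp(242,356)),
 (S,(-73.9,85,167),s1(80,59)),(S,E_(-5,65,130),s1(137,190)),(S,(-70,-150,20),s1(54,455)),(S,(30,-150,20),s1(205,458)),(S,(150,10,100),s1(382,215)),(S,(-50,10,100),s1(103,193))],
 [.55,.1,0,-20,-75],"proj")
R=solve([(T,(35,50,12),tp(617,362)),(T,(35,-50,12),tp(751,356)),(T,(-35,-50,12),tp(756,444)),(T,(-35,50,12),tp(625,452)),
 (T,(0,-45,80),tp(773,390)),(S,(-35,50,12),s2(425,244)),(S,(35,50,12),s2(541,240)),(S,(35,-50,12),s2(557,398)),(S,(-35,-50,12),s2(432,404)),(S,(0,45,80),s2(486,180)),
 (T,lambda p:(27,p[3],136),tp(724,347)),(T,lambda p:(-27,p[3],136),tp(718,416)),(S,lambda p:(27,p[3],136),s2(539,172)),(S,lambda p:(-27,p[3],136),s2(445,172)),(T,lambda p:(0,p[3],91),tp(713,391))],[.5,-.3,0,0],"rack")
np.save("P.npy",P);np.save("R.npy",R)
print("collar",W(P,(-63.6,85,152.3)),"edge",W(P,(P[3],P[4],130)),"clip",W(R,(0,R[3],123)))
E
cat > ang.py <<'E'
from h import *
P=np.load("P.npy")
a=np.array([-np.sin(np.radians(35)),0,np.cos(np.radians(35))]);e1=np.array([a[2],0,-a[0]]);e2=np.array([0,1.,0])
def ring(r,h,ph): # ph: angle ccw (about a) from uphill
    X=np.array([-.0636,.085,.1523])+a*h+np.outer(np.cos(ph),e1)*r+np.outer(np.sin(ph),e2)*r
    return Rn.from_euler("z",P[2]).apply(X)+[P[0],P[1],0]
def white(c,off=(0,0)):
    ph=np.linspace(-1,2.4,341);s=0
    g=c["frame"].astype(np.float32).mean(2)
    for r in(.023,.025,.027,.029,.031):
        uv=(proj(c,ring(r,.011,ph))+off).astype(np.float32)
        s=s+cv2.remap(g,uv[:,:1].copy(),uv[:,1:].copy(),cv2.INTER_LINEAR)[:,0]
    return ph,s/5
E
python3 fit.py
python3 - <<'E'
from ang import *
for n in("top","side"):
    c=cam(n);print(n,proj(c,ring(0,.018,np.array([0.])))*1.)
    ph,s=white(c);print([(round(float(ph[i]),2),int(s[i])) for i in range(0,341,10)])
E
```

```text
proj [ 6.15300e-01 -8.60000e-03 -1.28100e-01 -2.03874e+01 -7.71629e+01] 
 [[-2.3, -1.0], [0.2, -0.9], [-0.7, 1.0], [0.4, -0.5], [-0.2, 0.3], [-0.3, 0.2], [-0.1, -0.3], [-1.9, -1.2], [0.6, 0.1], [0.4, 0.3], [-0.4, -0.3], [-1.0, 0.6], [-0.1, 0.8], [-0.5, -1.1], [-0.3, 1.0], [1.1, 1.8], [-0.7, 2.6]]
rack [ 0.5029 -0.3386  0.0108  8.5194] 
 [[0.1, -0.9], [-0.9, -0.5], [-0.3, 0.3], [-0.4, -0.6], [-0.4, -0.6], [-0.4, 0.4], [0.1, 0.1], [-0.3, 0.3], [-1.2, 0.3], [-0.4, 0.3], [-2.4, -1.8], [0.7, 0.7], [0.4, 0.4], [-2.1, 1.4], [-3.2, -0.7]]
collar [0.56309779 0.08386221 0.1523    ] edge [ 0.58523508 -0.08249302  0.13      ] clip [ 0.50278778 -0.33006059  0.123     ]
top [[222.24199608 190.01508468]]
[(-1.0, 33), (-0.9, 33), (-0.8, 34), (-0.7, 34), (-0.6, 34), (-0.5, 34), (-0.4, 35), (-0.3, 36), (-0.2, 38), (-0.1, 39), (0.0, 40), (0.1, 39), (0.2, 39), (0.3, 41), (0.4, 43), (0.5, 44), (0.6, 45), (0.7, 48), (0.8, 51), (0.9, 54), (1.0, 57), (1.1, 65), (1.2, 108), (1.3, 169), (1.4, 176), (1.5, 130), (1.6, 101), (1.7, 105), (1.8, 111), (1.9, 115), (2.0, 129), (2.1, 142), (2.2, 146), (2.3, 146), (2.4, 146)]
side [[288.65726816 179.93864361]]
[(-1.0, 21), (-0.9, 23), (-0.8, 24), (-0.7, 27), (-0.6, 28), (-0.5, 29), (-0.4, 31), (-0.3, 32), (-0.2, 33), (-0.1, 34), (0.0, 34), (0.1, 37), (0.2, 41), (0.3, 46), (0.4, 50), (0.5, 56), (0.6, 63), (0.7, 71), (0.8, 81), (0.9, 95), (1.0, 113), (1.1, 134), (1.2, 154), (1.3, 170), (1.4, 182), (1.5, 188), (1.6, 191), (1.7, 193), (1.8, 193), (1.9, 192), (2.0, 192), (2.1, 193), (2.2, 192), (2.3, 191), (2.4, 187)]
```

>>> apply_moves --pt "-4.34 -3.07 0" --pt "-4.34 -3.07 0" --pt "-4.34 -3.07 0" --pt "-4.34 -3.07 0" --pt "-4.34 -3.07 0" --pt "-4.34 -3.07 0" --pt "-4.34 -3.07 0" --pt "-4.34 -3.07 0" --twist '[0, 0, 0, 0, 0, 0, 0, 0]' --gripper 9.3

```text
t: 1.45
tool_pos: [0.4303, 0.2472, 0.244]
orientation: [0.424, 3.112, 0.001]
force: [0.5, 1.1, 0.6]
opening: 0.0929
gripper_force: 0.0
```

>>> apply_moves --pt "-4.34 -3.07 0" --pt "-4.34 -3.07 0" --pt "-4.34 -3.07 0" --pt "-4.34 -3.07 0" --pt "0 0 0" --pt "0 0 0" --pt "0 0 0" --pt "0 0 0" --twist '[0, 0, 0, 0, -0.148, -0.148, -0.148, -0.148]'

```text
t: 2.45
tool_pos: [0.5638, 0.0838, 0.2436]
orientation: [0.51, -3.1, -0.0]
force: [-0.6, 0.3, -0.3]
opening: 0.0929
gripper_force: 0.0
```

```bash
cat > to.py <<'E'
import sys
from h import *
# target TCP x y z and yaw of tool y from world y -> deltas in tool axes (cm, twist done last)
t=[float(v) for v in sys.argv[1:5]];s=robot.read_state()
R=Rn.from_rotvec(s["orientation"]).as_matrix();yaw=np.arctan2(-R[0,1],R[1,1])
d=np.array(t[:3])-s["tool_pos"]
print("t",s["t"],"pos",np.round(s["tool_pos"],4),"yaw",round(yaw,3),"tilt",np.round(R[:,2],3),"q",np.round(s["q"],2),"F",np.round(s["force"],1),"open",round(s["opening"],4),"grip",s["gripper_force"])
print("delta cm (tool now)",np.round(R.T@d*100,2),"twist",round(yaw-t[3],3))
tw=yaw-t[3];R2=R@Rn.from_rotvec([0,0,tw]).as_matrix();print("delta after twist",np.round(R2.T@d*100,2))
E
python3 to.py .563 .084 .158 .322
```

```text
t 2.45 pos [0.5638 0.0838 0.2436] yaw 0.326 tilt [-0.  0. -1.] q [ 0.06  0.05  1.57  0.    1.52 -1.84] F [-0.6  0.3 -0.3] open 0.0929 grip 0.0
delta cm (tool now) [0.07 0.05 8.56] twist 0.004
delta after twist [0.07 0.05 8.56]
```

>>> apply_moves --pt "0.07 0.05 3.0" --pt "0 0 3.0" --pt "0 0 2.6" --pt "0 0 0" --twist '[0, 0, 0, 0]'

```text
t: 2.95
tool_pos: [0.5611, 0.084, 0.1552]
orientation: [0.502, -3.096, -0.001]
force: [0.8, -0.2, -0.1]
opening: 0.0928
gripper_force: 0.0
```

>>> apply_moves --pt "0 0 0" --pt "0 0 0" --pt "0 0 0" --pt "0 0 0" --pt "0 0 0" --pt "0 0 0" --twist '[0, 0, 0, 0, 0, 0]' --gripper 0 --squeeze 20

```text
t: 3.7
tool_pos: [0.5628, 0.0879, 0.1591]
orientation: [-0.505, 3.099, 0.009]
force: [-5.4, 16.0, 4.7]
opening: 0.0655
gripper_force: 20.0
```

>>> apply_moves --pt "0 0.4 0" --pt "0 0 0" --pt "0 0 0" --pt "0 0 0" --pt "0 0 0" --pt "0 0 0" --pt "0 0 0" --pt "0 0 0" --twist '[0, 0.13, 0.13, 0.13, 0.13, 0.13, 0.13, 0.12]'

```text
t: 4.7
tool_pos: [0.5627, 0.0887, 0.159]
orientation: [0.901, 3.007, 0.003]
force: [-0.5, 3.3, 2.1]
opening: 0.0654
gripper_force: 20.0
```

>>> apply_moves --pt "0 0 0" --pt "0 0 0" --pt "0 0 0" --pt "0 0 -4" --pt "0 0 -5" --pt "0 6 0" --pt "0 6 0" --pt "0 6 0" --twist '[0, 0, 0, 0, 0, 0, 0, 0]' --gripper 9.3

```text
t: 5.7
tool_pos: [0.6611, 0.2398, 0.2479]
orientation: [0.896, 3.01, 0.0]
force: [0.1, -0.3, 0.6]
opening: 0.0931
gripper_force: 0.0
```

```bash
python3 - <<'E'
from ang import *
T=cam("top");S=cam("side")
for off in((0,0),(-1.5,0)):
    ph,s=white(T,off);print(off,[(round(float(ph[i]),2),int(s[i])) for i in range(60,341,10)])
a=cv2.resize(T["frame"][165:215,195:250,::-1],(440,400),interpolation=cv2.INTER_CUBIC)
b=cv2.resize(S["frame"][160:210,270:315,::-1],(360,400),interpolation=cv2.INTER_CUBIC)
cv2.imwrite("pics/c1.png",np.hstack([a,b]))
E
python3 to.py .563 .089 .158 .322
```

```text
(0, 0) [(-0.4, 38), (-0.3, 38), (-0.2, 40), (-0.1, 41), (0.0, 42), (0.1, 42), (0.2, 42), (0.3, 44), (0.4, 45), (0.5, 45), (0.6, 51), (0.7, 86), (0.8, 152), (0.9, 184), (1.0, 141), (1.1, 84), (1.2, 70), (1.3, 74), (1.4, 82), (1.5, 93), (1.6, 105), (1.7, 112), (1.8, 117), (1.9, 122), (2.0, 136), (2.1, 148), (2.2, 151), (2.3, 153), (2.4, 153)]
(-1.5, 0) [(-0.4, 45), (-0.3, 47), (-0.2, 47), (-0.1, 45), (0.0, 43), (0.1, 41), (0.2, 41), (0.3, 40), (0.4, 38), (0.5, 45), (0.6, 86), (0.7, 147), (0.8, 171), (0.9, 128), (1.0, 73), (1.1, 51), (1.2, 50), (1.3, 50), (1.4, 50), (1.5, 54), (1.6, 57), (1.7, 61), (1.8, 66), (1.9, 65), (2.0, 78), (2.1, 96), (2.2, 111), (2.3, 114), (2.4, 115)]
t 5.8 pos [0.6606 0.2431 0.2432] yaw -0.574 tilt [-0.005  0.    -1.   ] q [ 0.28  0.42  1.15  0.    1.58 -0.72] F [-0.3  0.  -1. ] open 0.0931 grip 0.0
delta cm (tool now) [ -0.2  -18.22   8.57] twist -0.896
delta after twist [ 14.1  -11.54   8.57]
```

View pics/c1.png

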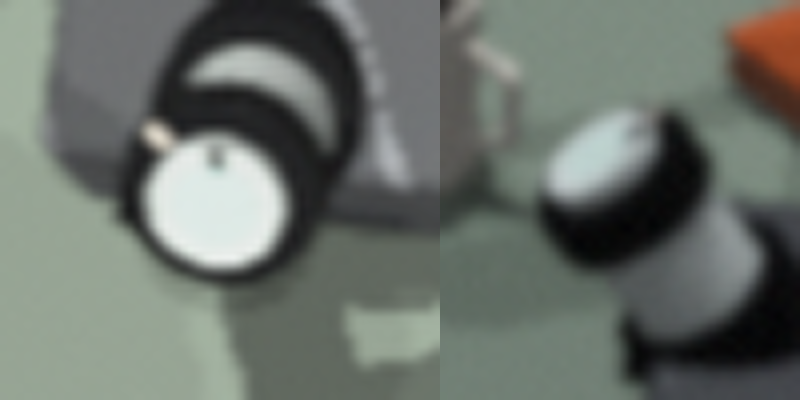

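Top view: white line at (157,136), dark line at (215,158), about 0.8 rad still to go. Doing a second stroke.

>>> apply_moves --pt "-0.2 -6.07 0" --pt "0 -6.07 0" --pt "0 -6.07 0" --pt "0 0 0" --pt "0 0 2" --pt "0 0 2" --pt "0 0 2" --pt "0 0 2.57" --twist '[0, 0, 0, -0.18, -0.18, -0.18, -0.18, -0.18]'

```text
t: 6.8
tool_pos: [0.5622, 0.0844, 0.162]
orientation: [-0.512, 3.098, -0.001]
force: [-0.7, -0.8, 0.1]
opening: 0.093
gripper_force: 0.0
```

>>> apply_moves --pt "0 0 0" --pt "0 0 0" --pt "0 0 0" --pt "0 0 0" --pt "0 0 0" --twist '[-0.05, 0, 0, 0, 0]' --gripper 0 --squeeze 30

```text
t: 7.42
tool_pos: [0.561, 0.0874, 0.162]
orientation: [0.58, -3.086, -0.006]
force: [-5.0, 10.1, 0.2]
opening: 0.065
gripper_force: 30.0
```

```bash
python3 to.py .563 .089 .158 -.628
```

```text
t 7.425 pos [0.561  0.0874 0.162 ] yaw 0.371 tilt [-0.002  0.004 -1.   ] q [ 0.06  0.1   1.67  0.    1.37 -1.88] F [-5.  10.1  0.2] open 0.065 grip 30.000188648700714
delta cm (tool now) [-0.24  0.08  0.4 ] twist 0.999
delta after twist [-0.07  0.25  0.4 ]
```

>>> apply_moves --pt "0 0.3 0.3" --pt "0 0 0" --pt "0 0 0" --pt "0 0 0" --pt "0 0 0" --pt "0 0 0" --pt "0 0 0" --pt "0 0 0" --twist '[0, 0.142, 0.142, 0.142, 0.142, 0.142, 0.142, 0.142]'

```text
t: 8.43
tool_pos: [0.5624, 0.0889, 0.1607]
orientation: [0.968, 2.985, 0.005]
force: [-1.0, 4.9, 4.6]
opening: 0.0652
gripper_force: 30.0
```

>>> apply_moves --pt "0 0 0" --pt "0 0 0" --pt "0 0 0" --pt "0 0 -4" --pt "0 0 -5" --pt "0 6 0" --pt "0 6 0" --pt "0 6 0" --twist '[0, 0, 0, 0, 0, 0, 0, 0]' --gripper 9.3

```text
t: 9.43
tool_pos: [0.6671, 0.2351, 0.2491]
orientation: [0.962, 2.99, -0.0]
force: [0.9, -0.9, 0.7]
opening: 0.0931
gripper_force: 0.0
```

```bash
cat > look.py <<'E'
from ang import *
T=cam("top")
g=T["frame"].astype(float).min(2)
# front disc centroid vs predicted
p=proj(T,ring(0,.018,np.array([0.])))[0];u0,v0=np.round(p).astype(int)
best=None
for du in np.arange(-4,4.1,.25):
  for dv in np.arange(-4,4.1,.25):
    ph=np.linspace(0,2*np.pi,60)
    sm=lambda r,h:cv2.remap(g.astype(np.float32),*[(proj(T,ring(r,h,ph))+[du,dv]).astype(np.float32)[:,i:i+1].copy() for i in(0,1)],cv2.INTER_LINEAR).mean()
    q=sm(.0185,.018)-sm(.0240,.018)
    if best is None or q>best[0]:best=(q,du,dv)
print("offset",best)
off=best[1:]
ph,s=white(T,off)
w=np.clip(s-np.median(s)-40,0,None)*(ph<1.75)*(ph>-.9);print("white",(w*ph).sum()/w.sum(),"max",s.max())
d=0
for r in(.012,.014,.016):
    uv=(proj(T,ring(r,.018,ph))+off).astype(np.float32)
    d=d+cv2.remap(g.astype(np.float32),uv[:,:1].copy(),uv[:,1:].copy(),cv2.INTER_LINEAR)[:,0]/3
w=np.clip(np.median(d)-15-d,0,None)*(abs(ph)<.9);print("dark",(w*ph).sum()/w.sum(),d.min(),np.median(d))
E
python3 look.py
python3 to.py .5627 .0887 .158 .322
```

```text
offset (np.float32(121.55466), np.float64(-0.75), np.float64(0.25))
white 0.23876714201177607 max 166.07643
dark 0.011165678724342341 167.4375 223.74771
t 9.475 pos [0.6686 0.2411 0.2446] yaw -0.619 tilt [-0.003  0.002 -1.   ] q [ 0.27  0.44  1.12  0.    1.58 -0.68] F [-1.5  1.  -2.4] open 0.0932 grip 0.0
delta cm (tool now) [ -0.25 -18.55   8.67] twist -0.941
delta after twist [ 14.85 -11.13   8.67]
```

>>> apply_moves --pt "-0.25 -6.18 0" --pt "0 -6.18 0" --pt "0 -6.18 0" --pt "0 0 0" --pt "0 0 2" --pt "0 0 2" --pt "0 0 2" --pt "0 0 2.67" --twist '[0, 0, 0, -0.17, -0.16, -0.16, -0.16, 0]'

```text
t: 10.48
tool_pos: [0.5602, 0.0818, 0.162]
orientation: [-0.048, 3.14, -0.0]
force: [-0.4, 0.6, 0.7]
opening: 0.093
gripper_force: 0.0
```

>>> apply_moves --pt "0 0.2 0" --pt "0 0 0" --pt "0 0 0" --pt "0 0 0" --pt "0 0 0" --twist '[0, 0, 0, 0, 0]' --gripper 0

```text
t: 11.1
tool_pos: [0.5604, 0.0881, 0.1635]
orientation: [-0.046, 3.139, 0.01]
force: [1.5, 17.7, -2.6]
opening: 0.0641
gripper_force: 30.0
```

>>> apply_moves --pt "0 0 0" --pt "0 0 0" --pt "0 0 0" --pt "0 0 0" --pt "0 0 0" --twist '[0.08, 0.08, 0.08, 0.08, 0]'

```text
t: 11.72
tool_pos: [0.5602, 0.0889, 0.1643]
orientation: [0.456, 3.108, 0.013]
force: [-3.9, 19.6, 3.0]
opening: 0.064
gripper_force: 30.0
```

>>> apply_moves --pt "0 0 0" --pt "0 0 0" --pt "0 0 0" --pt "0 0 -4" --pt "0 0 -5" --pt "0 6 0" --pt "0 6 0" --pt "0 6 0" --twist '[0, 0, 0, 0, 0, 0, 0, 0]' --gripper 9.3

```text
t: 12.72
tool_pos: [0.6127, 0.2574, 0.2529]
orientation: [0.46, 3.106, 0.0]
force: [0.6, -1.4, 0.1]
opening: 0.093
gripper_force: 0.0
```

```bash
python3 look.py
python3 - <<'E'
from h import *
T=cam("top");crop(T,195,165,55,50,8,"c2.png")
E
python3 to.py .5627 .0887 .158 -.128
```

```text
offset (np.float32(119.4089), np.float64(-1.0), np.float64(0.25))
white 0.03888115807477222 max 179.01485
dark -0.0716534986060737 172.6683 227.20898
t 12.825 pos [0.6118 0.2612 0.2506] yaw -0.289 tilt [-0.002  0.001 -1.   ] q [ 0.33  0.31  1.28  0.    1.56 -0.96] F [-0.1 -0.6  0.5] open 0.093 grip 0.0
delta cm (tool now) [ -0.22 -17.94   9.25] twist -0.161
delta after twist [  2.66 -17.75   9.25]
```

View pics/c2.png

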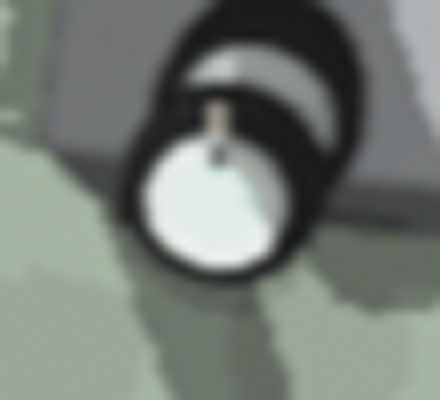

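Run:
```python
from ang import *
T=cam("top");g=T["frame"].astype(float).mean(2)
k=8;G=cv2.resize(g[165:215,195:250],None,fx=k,fy=k,interpolation=cv2.INTER_CUBIC)
def cen(W,rows,cols,bgsub=True):
    out=[]
    for r in rows:
        w=W[r,cols[0]:cols[1]];b=np.interp(np.arange(len(w)),[0,len(w)-1],[w[0],w[-1]]);x=np.clip(w-b,0,None)
        out.append((round((x*np.arange(*cols)).sum()/x.sum(),1),round(x.max())))
    return out
n=lambda u,v:((u+.5)/k-.5+195,(v+.5)/k-.5+165)
print("white",dict(zip(range(100,134,4),cen(G,range(100,134,4),(195,240)))))
print("dark",dict(zip(range(140,172,4),cen(-G,range(140,172,4),(196,240)))))
for y in(-.02,0,.02):
    P[2]+=y
    f=lambda r,h,p:np.round((proj(T,ring(r,h,np.array([p])))[0]-[195,165]+.5)*k-.5,1)
    print(y,[f(r,.018,0.).tolist() for r in(.012,.016,.020)],[f(r,.011,0.).tolist() for r in(.023,.027,.031)],"white at .1:",f(.027,.011,.1).tolist())
    P[2]-=y
```

```text
white {100: (np.float64(216.7), 43), 104: (np.float64(216.7), 71), 108: (np.float64(216.7), 95), 112: (np.float64(216.7), 104), 116: (np.float64(216.7), 108), 120: (np.float64(216.7), 113), 124: (np.float64(216.6), 113), 128: (np.float64(216.7), 113), 132: (np.float64(216.8), 100)}
dark {140: (np.float64(nan), 0), 144: (np.float64(nan), 0), 148: (np.float64(217.2), 29), 152: (np.float64(217.3), 48), 156: (np.float64(217.3), 55), 160: (np.float64(217.6), 59), 164: (np.float64(217.5), 49), 168: (np.float64(216.2), 28)}
-0.02 [[218.9, 163.2], [219.4, 151.6], [219.9, 139.9]] [[224.7, 122.5], [225.2, 110.8], [225.7, 99.1]] white at .1: [216.7, 110.2]
0 [[222.2, 169.0], [222.5, 157.3], [222.8, 145.7]] [[227.2, 128.1], [227.5, 116.4], [227.8, 104.7]] white at .1: [219.0, 116.0]
0.02 [[225.7, 174.6], [225.7, 163.0], [225.8, 151.3]] [[229.8, 133.7], [229.9, 122.0], [230.0, 110.3]] white at .1: [221.3, 121.7]<stdin>:8: RuntimeWarning: invalid value encountered in scalar divide
```

White line at (216.7,117), dark line at (217.4,156). With the parallax of the two heights, about 0.07 rad is still missing, so one small stroke more.

>>> apply_moves --pt "-0.2 -5.9 0" --pt "0 -5.9 0" --pt "0 -5.9 0" --pt "0 0 0" --pt "0 0 2.5" --pt "0 0 2.5" --pt "0 0 2.5" --pt "0 0 1.7" --twist '[0, 0, 0, -0.12, -0.12, 0, 0, 0]'

```text
t: 13.88
tool_pos: [0.5621, 0.0849, 0.1593]
orientation: [-0.085, -3.14, 0.001]
force: [-0.3, -0.7, -0.1]
opening: 0.0926
gripper_force: 0.0
```

>>> apply_moves --pt "0 0.2 0" --pt "0 0 0" --pt "0 0 0" --pt "0 0 0" --pt "0 0 0" --twist '[0, 0, 0, 0, 0]' --gripper 0

```text
t: 14.5
tool_pos: [0.5636, 0.0884, 0.1615]
orientation: [0.083, 3.138, 0.0]
force: [-1.0, 0.1, 6.2]
opening: 0.0641
gripper_force: 30.0
```

>>> apply_moves --pt "0 0 0" --pt "0 0 0" --pt "0 0 0" --pt "0 0 0" --twist '[0.05, 0.05, 0.05, 0]'

```text
t: 15.0
tool_pos: [0.564, 0.0883, 0.1611]
orientation: [0.317, 3.123, 0.001]
force: [4.8, -2.1, 2.2]
opening: 0.0643
gripper_force: 30.0
```

>>> apply_moves --pt "0 0 0" --pt "0 0 0" --pt "0 0 0" --pt "0 0 -4" --pt "0 0 -5" --pt "0 6 0" --pt "0 6 0" --pt "0 6 0" --twist '[0, 0, 0, 0, 0, 0, 0, 0]' --gripper 9.3

```text
t: 16.0
tool_pos: [0.5992, 0.2661, 0.2503]
orientation: [0.319, 3.125, -0.0]
force: [0.3, 0.6, 0.7]
opening: 0.0928
gripper_force: 0.0
```

```bash
cat > al.py <<'E'
from h import *
T=cam("top");g=T["frame"].astype(float).mean(2)
k=8;G=cv2.resize(g[165:215,195:250],None,fx=k,fy=k,interpolation=cv2.INTER_CUBIC)
def cen(W,rows,cols):
    o=[]
    for r in rows:
        w=W[r,cols[0]:cols[1]];b=np.interp(np.arange(len(w)),[0,len(w)-1],[w[0],w[-1]]);x=np.clip(w-b,0,None);o.append((x*np.arange(*cols)).sum()/x.sum())
    return np.round(o,1)
w=cen(G,range(108,130,4),(195,245));d=cen(-G,range(150,166,4),(196,240));print(w,d,"remaining",(5.1-(w.mean()-d.mean()))/85)
E
python3 al.py; python3 look.py; python3 to.py .5627 .0887 .158 -.128
```

```text
[225.4 225.1 224.8 224.5 224.2 223.7] [214.6 214.9 215.5 216.1] remaining -0.049901960784313755
offset (np.float32(105.56697), np.float64(-1.0), np.float64(0.25))
white -0.06281424038753926 max 124.09381
dark -0.16562272667420294 139.70833 224.30762
t 16.1 pos [0.5982 0.2701 0.2486] yaw -0.198 tilt [-0.002  0.001 -1.   ] q [ 0.34  0.28  1.31  0.    1.55 -1.03] F [-0.9  0.   0.6] open 0.0928 grip 0.0
delta cm (tool now) [ -0.1  -18.49   9.04] twist -0.07
delta after twist [  1.18 -18.45   9.04]
```

>>> apply_moves --pt "0 0 0" --pt "0 0 0" --pt "0 0 0" --pt "0 0 0" --pt "0 0 0" --pt "0 0 0" --pt "0 0 0" --pt "0 0 0" --twist '[0.17, 0.17, 0.17, 0.17, 0.17, 0.17, 0.17, 0.17]'

```text
t: 17.1
tool_pos: [0.5989, 0.2638, 0.2499]
orientation: [-2.219, -2.224, 0.002]
force: [-0.9, 0.5, 0.2]
opening: 0.0927
gripper_force: 0.0
```

```bash
python3 al.py; python3 look.py; python3 to.py .503 -.335 .25 -1.56
```

```text
[225.5 225.2 224.8 224.5 224.1 223.6] [217.1 217.9 218.5 218.6] remaining -0.01754901960784283
offset (np.float32(110.45955), np.float64(-1.0), np.float64(0.25))
white -0.06297739924860793 max 123.70235
dark -0.3156626929910382 151.83919 227.60156
t 17.2 pos [0.5989 0.2639 0.25  ] yaw -1.565 tilt [-0.001 -0.    -1.   ] q [ 0.34  0.28  1.31 -0.    1.55  0.33] F [ 0.9  0.7 -0.1] open 0.0927 grip 0.0
delta cm (tool now) [-5.984e+01 -9.910e+00  3.000e-02] twist -0.005
delta after twist [-5.978e+01 -1.024e+01  3.000e-02]
```

>>> apply_moves --pt "-5.44 -0.9 0" --pt "-5.44 -0.9 0" --pt "-5.44 -0.9 0" --pt "-5.44 -0.9 0" --pt "-5.44 -0.9 0" --pt "-5.44 -0.9 0" --pt "-5.44 -0.9 0" --twist '[0, 0, 0, 0, 0, 0, 0]'

```text
t: 18.08
tool_pos: [0.5383, -0.1186, 0.2503]
orientation: [2.207, 2.235, -0.0]
force: [1.0, -0.0, -0.3]
opening: 0.0927
gripper_force: 0.0
```

```bash
python3 al.py; python3 look.py
python3 - <<'E'
from h import *
T=cam("top")
a=cv2.resize(T["frame"][165:215,195:250,::-1],(440,400),interpolation=cv2.INTER_CUBIC)
b=cv2.resize(T["frame"][190:235,355:400,::-1],(360,400),interpolation=cv2.INTER_CUBIC)
cv2.imwrite("pics/c3.png",np.hstack([a,b]))
R=np.load("R.npy")
W=lambda P:Rn.from_euler("z",R[2]).apply(np.array(P)/1000)+[R[0],R[1],0]
for y in(8.5,3.5,-1):
    q=[(proj(T,W(P))[0]-[355,190]+.5)*[8,400/45]-.5+[440,0] for P in((27,y+11,136),(27,y-11,136),(-27,y+11,136),(-27,y-11,136),(0,y,91))];print(y,np.round(q).tolist())
E
python3 to.py .503 -.335 .25 -1.56
```

```text
[225.1 224.7 224.3 224.  223.7 223.2] [215.1 215.4 215.9 216.3] remaining -0.03990196078431348
offset (np.float32(118.91094), np.float64(-0.75), np.float64(0.25))
white -0.03708898475606037 max 170.04576
dark 0.011887273284599556 163.80208 220.92969
8.5 [[639.0, 69.0], [707.0, 66.0], [652.0, 253.0], [720.0, 250.0], [644.0, 180.0]]
3.5 [[655.0, 68.0], [722.0, 66.0], [667.0, 252.0], [735.0, 249.0], [659.0, 179.0]]
-1 [[669.0, 68.0], [736.0, 65.0], [681.0, 251.0], [749.0, 249.0], [672.0, 179.0]]
t 18.225 pos [ 0.5382 -0.1194  0.2501] yaw -1.563 tilt [-0. -0. -1.] q [-0.31 -0.    1.62 -0.    1.53 -0.32] F [-0.1  0.  -0. ] open 0.093 grip 0.0
delta cm (tool now) [-2.154e+01 -3.680e+00  2.000e-02] twist -0.003
delta after twist [-2.152e+01 -3.760e+00  2.000e-02]
```

View pics/c3.png

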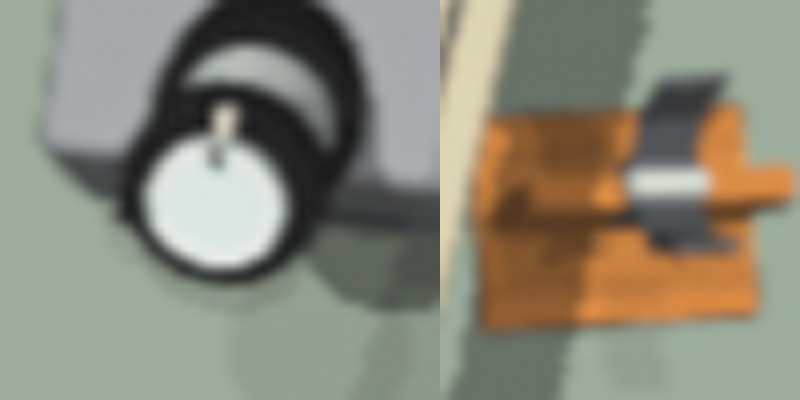

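Top crop: white line at (225,120), dark mark at (216,157), which reads as about 0.045 rad past alignment. The dark clip's white band is at (668,183). I'll take the small overshoot back first.

>>> apply_moves --pt "5.2 0.65 0" --pt "5.2 0.65 0" --pt "5.2 0.65 0" --pt "5.2 0.65 0" --pt "0 0 0" --pt "0 0 0" --pt "0 0 0" --pt "0 0 0" --twist '[0, 0, 0, 0, -0.175, -0.175, -0.175, -0.175]'

```text
t: 19.23
tool_pos: [0.563, 0.093, 0.2501]
orientation: [-1.298, -2.86, -0.0]
force: [-0.3, 0.0, 0.2]
opening: 0.0931
gripper_force: 0.0
```

>>> apply_moves --pt "0 0 0" --pt "0 0 0" --pt "0 0 0" --pt "0 0 0" --pt "0 0 2.5" --pt "0 0 2.5" --pt "0 0 2.5" --pt "0 0 1.5" --twist '[-0.175, -0.175, -0.175, -0.175, 0, 0, 0, 0]'

```text
t: 20.23
tool_pos: [0.5624, 0.0926, 0.1586]
orientation: [-0.25, -3.13, 0.0]
force: [-0.4, 0.7, -0.6]
opening: 0.0929
gripper_force: 0.0
```

```bash
python3 to.py .563 .0887 .160 -.163
```

```text
t 20.225 pos [0.5624 0.0926 0.1586] yaw -0.159 tilt [-0.002  0.    -1.   ] q [ 0.07  0.11  1.67  0.    1.37 -1.34] F [-0.4  0.7 -0.6] open 0.0929 grip 0.0
delta cm (tool now) [-0.12 -0.38 -0.14] twist 0.004
delta after twist [-0.12 -0.38 -0.14]
```

>>> apply_moves --pt "0 -0.35 0" --pt "0 0 0" --pt "0 0 0" --pt "0 0 0" --pt "0 0 0" --twist '[0, 0, 0, 0, 0]' --gripper 0

```text
t: 20.85
tool_pos: [0.5637, 0.0883, 0.1615]
orientation: [0.255, 3.129, 0.001]
force: [0.0, 1.8, 5.5]
opening: 0.0635
gripper_force: 30.0
```

>>> apply_moves --pt "0 0 0" --pt "0 0 0" --pt "0 0 0" --twist '[-0.035, -0.035, 0]'

```text
t: 21.22
tool_pos: [0.5642, 0.0883, 0.1611]
orientation: [0.145, 3.135, 0.001]
force: [6.2, 3.8, 1.2]
opening: 0.0635
gripper_force: 30.0
```

>>> apply_moves --pt "0 0 0" --pt "0 0 0" --pt "0 0 0" --pt "0 0 -4" --pt "0 0 -5" --pt "0 0 0" --pt "0 0 0" --pt "0 0 0" --twist '[0, 0, 0, 0, 0, 0.17, 0.17, 0.17]' --gripper 9.3

```text
t: 22.22
tool_pos: [0.5627, 0.088, 0.2502]
orientation: [-0.941, -2.997, 0.0]
force: [0.4, -0.0, 0.4]
opening: 0.0928
gripper_force: 0.0
```

>>> apply_moves --pt "0 0 0" --pt "0 0 0" --pt "0 0 0" --pt "0 0 0" --pt "0 0 0" --pt "0 0 0" --twist '[0.17, 0.17, 0.17, 0.17, 0.17, 0.12]'

```text
t: 22.98
tool_pos: [0.5627, 0.0879, 0.2499]
orientation: [-2.229, -2.214, 0.001]
force: [-0.2, -0.2, 0.3]
opening: 0.0931
gripper_force: 0.0
```

```bash
python3 to.py .503 -.337 .25 -1.56
```

```text
t 22.975 pos [0.5627 0.0879 0.2499] yaw -1.578 tilt [-0.001 -0.    -1.   ] q [ 0.07  0.05  1.57 -0.    1.53  0.07] F [-0.2 -0.2  0.3] open 0.0931 grip 0.0
delta cm (tool now) [-4.253e+01 -5.680e+00  1.000e-02] twist -0.018
delta after twist [-4.243e+01 -6.430e+00  1.000e-02]
```

>>> apply_moves --pt "-5.3 -0.71 0" --pt "-5.3 -0.71 0" --pt "-5.3 -0.71 0" --pt "-5.3 -0.71 0" --pt "-5.3 -0.71 0" --pt "-5.3 -0.71 0" --pt "-5.3 -0.71 0" --pt "-5.3 -0.71 0" --twist '[-0.018, 0, 0, 0, 0, 0, 0, 0]'

```text
t: 23.98
tool_pos: [0.5113, -0.3384, 0.2501]
orientation: [-2.203, -2.239, 0.0]
force: [0.8, 0.4, -0.3]
opening: 0.0927
gripper_force: 0.0
```

```bash
python3 al.py; python3 look.py; python3 to.py .503 -.336 .129 -1.56
```

```text
[221.6 221.4 221.3 221.2 221.2 221. ] [215.1 215.2 215.8 216.3] remaining -0.006862745098039599
offset (np.float32(117.26384), np.float64(-0.75), np.float64(0.25))
white -0.002285443012591735 max 170.58359
dark 0.011865891724852027 160.46875 218.07422
t 24.075 pos [ 0.51   -0.3415  0.2495] yaw -1.56 tilt [-0.001 -0.001 -1.   ] q [-0.67  0.17  1.44 -0.    1.54 -0.68] F [-0.5  0.4  0.2] open 0.0929 grip 0.0
delta cm (tool now) [ 0.57 -0.68 12.05] twist 0.0
delta after twist [ 0.57 -0.68 12.05]
```

The collar now reads within 0.015 rad of the mark and is released. Next, the clip.

>>> apply_moves --pt "0.55 -0.7 0" --pt "0 0 3" --pt "0 0 3" --pt "0 0 3" --pt "0 0 3" --pt "0 0 0" --pt "0 0 0" --twist '[0, 0, 0, 0, 0, 0, 0]'

```text
t: 24.95
tool_pos: [0.5055, -0.3307, 0.1317]
orientation: [2.201, 2.239, 0.0]
force: [0.3, -0.3, 0.3]
opening: 0.0928
gripper_force: 0.0
```

```bash
python3 to.py .503 -.336 .129 -1.56
python3 - <<'E'
from h import *
S=cam("side")
cv2.imwrite("pics/g1.png",cv2.resize(S["frame"][255:375,230:340,::-1],None,fx=5,fy=5,interpolation=cv2.INTER_CUBIC))
E
```

```text
t 24.95 pos [ 0.5055 -0.3307  0.1317] yaw -1.554 tilt [ 0.001 -0.001 -1.   ] q [-0.66  0.22  1.6   0.    1.32 -0.68] F [ 0.3 -0.3  0.3] open 0.0928 grip 0.0
delta cm (tool now) [-0.53 -0.26  0.27] twist 0.006
delta after twist [-0.53 -0.25  0.27]
```

View pics/g1.png

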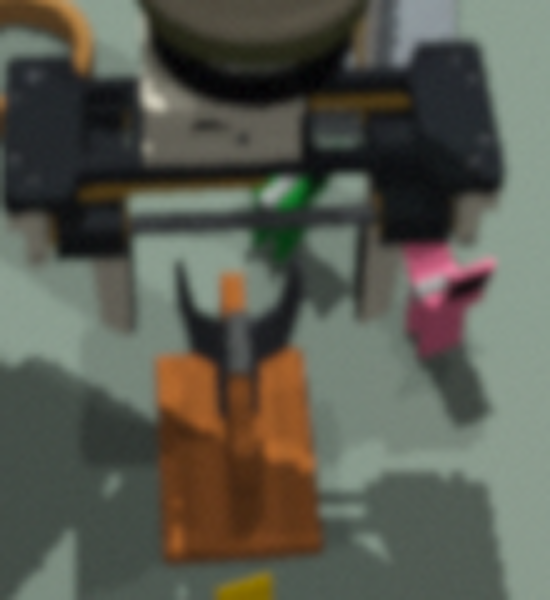

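Side crop: the fingers (115 and 370) straddle the paddles (182 and 298), both centred at about 241. Closing.

>>> apply_moves --pt "-0.4 -0.2 0.2" --pt "0 0 0" --pt "0 0 0" --pt "0 0 0" --pt "0 0 0" --pt "0 0 0" --pt "0 0 0" --pt "0 0 0" --twist '[0, 0, 0, 0, 0, 0, 0, 0]' --gripper 0 --squeeze 25

```text
t: 26.0
tool_pos: [0.5029, -0.3353, 0.1282]
orientation: [-2.203, -2.239, 0.0]
force: [-0.3, 0.3, -0.8]
opening: 0.0362
gripper_force: 24.9
```

```bash
python3 to.py .503 -.336 .129 -1.56
```

```text
t 26.0 pos [ 0.5029 -0.3353  0.1282] yaw -1.555 tilt [-0.  0. -1.] q [-0.67  0.22  1.6  -0.    1.32 -0.69] F [-0.3  0.3 -0.8] open 0.0362 grip 24.9474960565567
delta cm (tool now) [-0.07  0.01 -0.08] twist 0.005
delta after twist [-0.07  0.01 -0.08]
```

>>> apply_moves --pt "0 0 -1.5" --pt "0 0 -3" --pt "0 0 -4" --pt "0 0 -4" --pt "0 0 0" --pt "0 0 0" --twist '[0, 0, 0, 0, 0.07, 0.07]'

```text
t: 26.75
tool_pos: [0.5034, -0.3357, 0.2557]
orientation: [2.355, 2.075, 0.001]
force: [0.1, -0.6, -1.2]
opening: 0.0365
gripper_force: 24.9
```

```bash
python3 to.py .585 -.0825 .253 -1.699
```

```text
t 26.75 pos [ 0.5034 -0.3357  0.2557] yaw -1.697 tilt [ 0.002 -0.002 -1.   ] q [-0.67  0.14  1.46  0.    1.54 -0.55] F [ 0.1 -0.6 -1.2] open 0.0365 grip 24.945863485336304
delta cm (tool now) [26.15  4.9   0.24] twist 0.002
delta after twist [26.15  4.85  0.24]
```

>>> apply_moves --pt "4.0 0.75 0" --pt "5.0 0.95 0" --pt "5.0 0.95 0" --pt "5.0 0.95 0" --pt "4.0 0.75 0" --pt "3.15 0.55 0" --pt "0 0 0" --pt "0 0 0" --twist '[0, 0, 0, 0, 0, 0, 0, 0]'

```text
t: 27.75
tool_pos: [0.5839, -0.0824, 0.254]
orientation: [2.354, 2.079, 0.0]
force: [-0.1, -0.6, -0.8]
opening: 0.0369
gripper_force: 24.9
```

```bash
python3 to.py .585 -.0825 .18 -1.699;  python3 - <<'E'
from h import *
S=cam("side");T=cam("top")
a=cv2.resize(S["frame"][180:290,265:345,::-1],(400,550),interpolation=cv2.INTER_CUBIC)
b=cv2.resize(T["frame"][130:240,255:335,::-1],(400,550),interpolation=cv2.INTER_CUBIC)
cv2.imwrite("pics/p1.png",np.hstack([a,b]))
E
```

```text
t 27.75 pos [ 0.5839 -0.0824  0.254 ] yaw -1.695 tilt [ 0.001 -0.001 -1.   ] q [-0.23  0.1   1.5  -0.    1.54 -0.1 ] F [-0.1 -0.6 -0.8] open 0.0369 grip 24.947364628314972
delta cm (tool now) [0.01 0.1  7.4 ] twist 0.004
delta after twist [0.01 0.1  7.4 ]
```

View pics/p1.png

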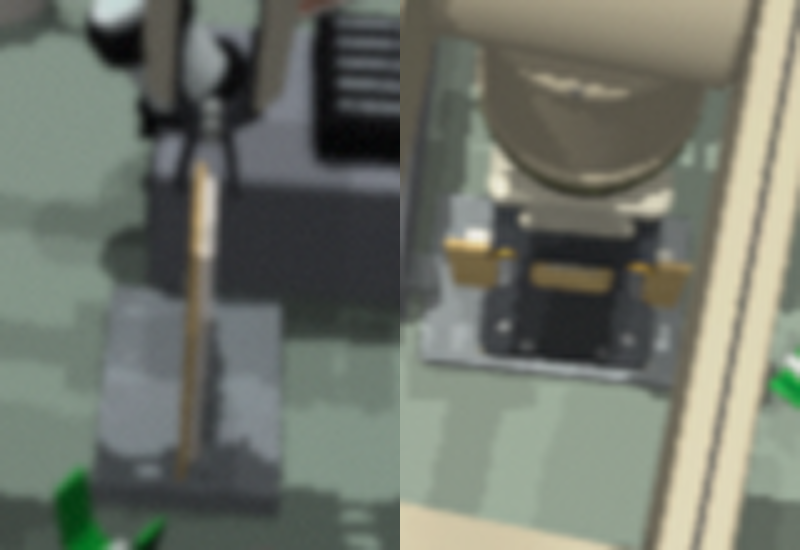

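Side crop: the jaws at (190,185) and (233,185) have their middle at 211, about 203 once lowered. The board and tile middle is at about 203, so it is centred.

>>> apply_moves --pt "0 0.05 1.5" --pt "0 0 1.5" --pt "0 0 1.5" --pt "0 0 1.5" --pt "0 0 1.4" --pt "0 0 0" --pt "0 0 0" --twist '[0, 0, 0, 0, 0, 0, 0]'

```text
t: 28.72
tool_pos: [0.5844, -0.0819, 0.1796]
orientation: [2.355, 2.08, 0.0]
force: [0.8, 0.8, 0.0]
opening: 0.0363
gripper_force: 24.9
```

```bash
python3 to.py .585 -.0825 .179 -1.699
```

```text
t 28.725 pos [ 0.5844 -0.0819  0.1796] yaw -1.695 tilt [ 0. -0. -1.] q [-0.23  0.14  1.59 -0.    1.41 -0.1 ] F [0.8 0.8 0. ] open 0.0363 grip 24.94744598865509
delta cm (tool now) [-0.05  0.06  0.06] twist 0.004
delta after twist [-0.05  0.06  0.06]
```

>>> apply_moves --pt "0 0 0" --pt "0 0 0" --pt "0 0 0" --twist '[0, 0, 0]' --gripper 4.6

```text
t: 29.1
tool_pos: [0.5845, -0.082, 0.1795]
orientation: [2.355, 2.079, 0.0]
force: [-0.5, -0.1, -0.1]
opening: 0.0463
gripper_force: 6.1
```

>>> apply_moves --pt "0 0 0" --pt "0 0 0" --pt "0 0 0" --pt "0 0 0" --pt "0 0 -3" --pt "0 0 -5" --pt "0 0 -5" --pt "0 0 -5" --twist '[0, 0, 0, 0, 0, 0, 0, 0]' --gripper 9.3

```text
t: 30.1
tool_pos: [0.5841, -0.0819, 0.3609]
orientation: [2.355, 2.079, 0.0]
force: [1.0, 0.8, 0.4]
opening: 0.0932
gripper_force: 0.0
```

>>> apply_moves --pt "0 -6 0" --pt "0 -6 0" --pt "0 -6 0" --pt "0 0 0" --twist '[0, 0, 0, 0]'

```text
t: 30.6
tool_pos: [0.403, -0.0591, 0.3601]
orientation: [2.353, 2.078, 0.002]
force: [2.0, 0.3, 0.3]
opening: 0.0929
gripper_force: 0.0
```

```bash
python3 al.py; python3 to.py .585 -.0825 .179 -1.699;  python3 - <<'E'
from h import *
S=cam("side");T=cam("top")
a=cv2.resize(S["frame"][180:290,265:345,::-1],(400,550),interpolation=cv2.INTER_CUBIC)
b=cv2.resize(T["frame"][130:240,255:335,::-1],(400,550),interpolation=cv2.INTER_CUBIC)
cv2.imwrite("pics/p2.png",np.hstack([a,b]))
E
```

```text
[221.7 221.5 221.3 221.3 221.2 221. ] [215.  215.3 215.8 216.4] remaining -0.007156862745098155
t 30.65 pos [ 0.4048 -0.0595  0.3601] yaw -1.695 tilt [ 0.003 -0.001 -1.   ] q [-0.27 -0.42  1.77 -0.    1.78 -0.15] F [ 0.3 -0.4  0.3] open 0.0927 grip 0.0
delta cm (tool now) [-0.04 18.11 18.17] twist 0.004
delta after twist [ 0.03 18.11 18.17]
```

View pics/p2.png

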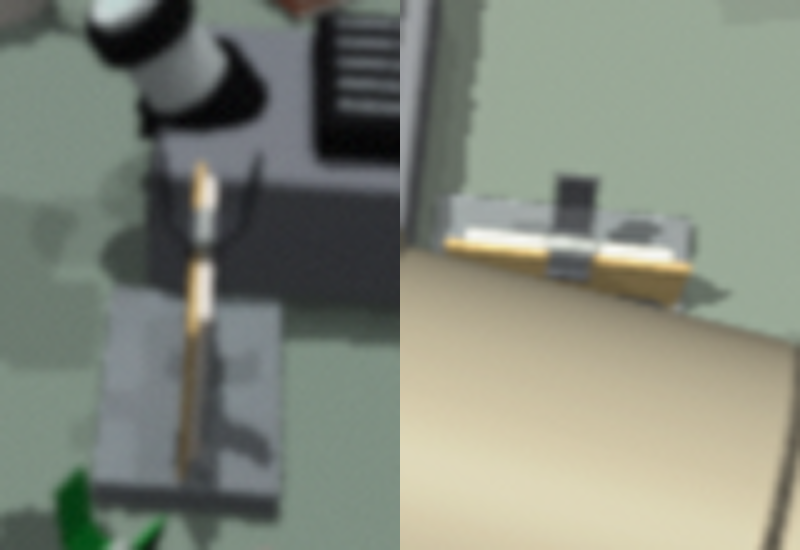

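The clip sits upright astride board and tile at the middle (side crop (205,220), top crop (573,245)). The collar is still aligned and the robot is clear, so I'm handing in.

```bash
python3 -c "
from plant import robot
print(robot.close_job())"
```

```text
the job is handed in; nothing more can be done
None
```

The job is handed in at about 31 s: the collar's white line is on the dark line (within about 0.015 rad by camera, after I took back a small overshoot) and released, and the dark clip sits upright near the middle of the top edge, gripping board and tile.

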